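# Set the length stop on the hand press and stamp the blank

### The arm

A 6-joint arm with a two-finger parallel gripper is mounted at the origin on the work surface. World frame = base frame: x ahead of the robot, y to its left, z up, the work surface at z = 0. Lengths are in mm, angles in rad, forces in N, time in s.
With the tool pointing down it reaches from about 400 to 925 mm from the base axis. Payload 12.5 kg.
Tool frame: the origin (TCP) lies midway between the tips of the shut fingers; the grasp point (between the pads) lies 19 mm behind it; z points along the fingers, y is the line along which they close (so a half turn about z gives the same grasp; the last joint's range is limited). The gripper opens to 95 mm and grips with 3 to 60 N. Pads are 20 mm wide; open, the fingers measure 119 mm over their backs; the gripper's body (75 mm by 180 mm) begins 59 mm behind the grasp point.
Start: joints at [-1.407, 0.491, 1.559, -0, 1.092, -0.106], TCP at [166.609, -602.402, 214.661] pointing down, gripper open.
Joint ranges: [-3.1, 3.1], [-0.84, 2.19], [0.05, 2.79], [-1.13, 4.28], [0.06, 2.93], [-2.69, 2.69]. Speed limits (rad/s): [2.22, 2.22, 2.79, 3.14, 3.14, 3.14].

### API

Orientations are given as [roll, pitch, yaw] about the fixed x, y, z axes, in that order (R = Rz(yaw) Ry(pitch) Rx(roll)).
In Python, from cell import env gives the robot as it stands.
- The arm moves only by the tool carry_out, never from a script. Its argument "series" is a list of rows, each a list of 4 numbers: the shift along the world's x, y, z normalised to -1 to 1, where 1 is 5 cm, then the turn about the world's z normalised to -1 to 1, where 1 is 6 degrees. In form: [[x, y, z, turn], ...]. A call has exactly 5 rows; each row shifts and turns the commanded pose from where the row before left it; what a row does not reach is not made up. A row lasts 1/10 s, in which the tool goes at most 50 mm and 8.59 degrees, less where a joint would pass 70% of its speed; a pose out of reach is approached as far as the arm can. A call with a number of a shift or a turn outside -1 to 1 is refused whole. A call with a gripper value outside its range is refused whole. "fingers" is the closure, from -1 (fully open) to 1 (shut), set as the call begins (left out, the last holds). The fingers move at their own pace and stop on an object; the grip force is fixed at half the most. Time passes only in rows, so rows that do not move let the fingers close, or fill a call up. It gives the time, the measured TCP pose, the force, the opening and the grip force at its end, in the units of the state.
- env.state(): the state, without advancing time (a new reading comes with each control period).
- env.read_camera(name): name is "side" or "top"; returns the picture (420x560x3 uint8, red, green, blue); there is no depth.
- env.calibration(name): a dict with "K" (3x3 intrinsics, pixels), "pose" (4x4, takes a point from camera to world coordinates). Camera axes: x right, y down, z forward; pixel columns grow to the right and rows downward; lengths in mm; the calibration is good to about 2 mm. A picture is of the moment at which its call begins. calibration takes no time and is no camera call.
- env.job_done(): hands the job in; it is judged then, once.
Trained networks look in the newest picture that a camera, given by its name, has taken for a name from the list of things; names that differ only in an ending like _2 or _b are one class to them, and where a whole thing is asked for, a point or a joint stands for the part that bears it (a point fixed in the world has none). Each returns a list of dicts, best first, with "conf" (0 to 1); they miss things now and then, are a little off and sometimes report something else, mostly with a low value. They report only what shows in the picture. A call takes as long as a camera call. They do not tell look-alikes from the thing itself.
- env.look_for(camera, label): "position" ([row, column] as shares, 0 to 1, of the picture: columns of its width, rows of its height, amid what is visible of it).
The state is a dict: "t": time; "joints": joint angles; "qvel": joint speeds; "tau": joint torques, N m; "eef_pos": TCP position; "tcp_rot": TCP orientation; "ft_force": force on the tool from outside, world axes, zero at the start; "moment": the same for the moment, N m; "opening": opening from 0.0 (shut) to 1.0 (fully open); "grip_force": force on a finger pad.
Only numpy, scipy, OpenCV 4.12 (cv2) and the standard library are available. Lean on these libraries where they do the work, as an engineer would, in place of code of your own. Each camera call takes 0.05 s, during which the arm holds its last target. There are 200 camera calls.

### The job

The brass blank on the hand press is already lined up under the die. Slide the length stop along the work rest until it just meets the end of the blank, without shoving the blank out of line, and flip the stop's cam lever fully over to lock it there. Then stamp the blank: pull the press handle all the way down to its stop and let it come right back up, leaving the other things on the bench where they are.

Things in the scene. Friction and masses are not known exactly. Their poses are not given: they have to be found in the camera images.
- press: Dark iron hand press fixed to the bench, front to the robot. Origin: on the bench under the ram; x runs front to rear, y along the work rest to its left, z up. In mm: head x -47 to 130, y -35 to 45, z 160 to 285, with the ram's square bar up to z 330; foot x -90 to 150. Work rest: flat steel bar, x -25 to 25, y -105 to 290, top at z 72; it carries the blank and the stop.
- blank: Loose brass bar 170 x 40 x 6 mm, 0.35 kg, lying lengthways on the work rest under the ram. Origin: centre of its underside; its long side is its y, parallel to the press's y. Nothing but its weight holds it.
- blank_end (a point): Middle of the blank's left end face (85 mm along y from its centre), the end that faces the stop.
- stop (a joint): Length stop: dark steel saddle astride the work rest left of the blank, 72 (x) by 50 (y) mm, top 102 mm above the bench. Value in m: 0 at the rest's outer (left) end, growing as it slides to the blank (press -y), at most 0.15. With the lever up it slides against about 2 N of drag and stays where left.
- stop_face (a point): Middle of the stop's flat face towards the blank, 25 mm along -y from the stop's centre and from the cam lever, 75 mm above the bench. The stop meets the blank when this point and blank_end are level along the press's y.
- cam_lever (a joint): Cam lever of the stop: steel shank, black grip; value in rad. 0: upright, free. It swings in the press's x-z plane, grip towards the robot (press -x), to 1.5 at its stop, nearly flat: locked. It stays where left; from about 0.8 on the cam bites and it takes some 3 to 8 N at the grip. Moved along y it carries the stop along.
- lever_pivot (a point): Cam lever's pivot, in the middle of the stop, 85 mm above the bench.
- lever_grip (a point): Middle of the lever's black grip, 85 mm from the pivot. The grip is 18 mm wide along y, 13 mm thick and reaches from 55 to 107 mm from the pivot.
- handle (a joint): Press handle, value in rad: 0 up (raised 50 degrees, towards the robot), 1.05 at its lower stop, when the die bears on the blank. It swings in a plane parallel to the press's x-z and a spring lifts it back to 0 when let go; holding it down takes about 9 N at the ball.
- handle_pivot (a point): Handle's pivot on the right (-y) side of the press head, 205 mm above the bench, 22 mm behind and 62 mm to the right of the ram.
- handle_knob (a point): Centre of the black ball, 34 mm across, at the handle's end, 150 mm from the pivot; about 320 mm above the bench with the handle up and 180 mm with it down.
- mallet: Bystander: yellow plastic mallet 36 mm in radius, 90 mm tall, standing on its head, wooden handle level.
- screwdriver: Bystander: screwdriver 200 mm long, lying in front of the press.
- spares: Bystander: two spare brass bars like the blank, lying one on the other behind the work rest.
- rivet_tray: Bystander: flat clear and black tray of rivets, 150 x 120 x 24 mm.
- wax_tin: Bystander: flat round tin, 72 mm across, 32 mm tall.
- dye_jar: Bystander: jar 60 mm across, 85 mm tall.
- notepad: Bystander: notepad 200 x 130 x 15 mm.
There are look-alikes about, which are no part of the job. What is shaped like the blank but grey or turquoise is not meant.

How it is judged:
By the outcome, as a careful person would: the job done as asked, in the order asked, and still so for the second after the job is handed in, with the robot touching nothing.
It also fails if it takes over 64 s, if anything falls off the work surface, if the arm or the gripper's body presses on something with over 40 N, if the wrist force passes 120 N, or if a joint passes its speed limit or range.

## Working session

There is one attempt and no reset: what is moved stays moved. The work goes in short steps, Python scripts to look and compute and a tool call to move; the robot and the scene stay as the last step left them, time stands still between calls to the robot, and variables do not carry over. Pictures are saved under pics/ and viewed, at most 12 in all, crops included, and the job is handed in when it is done.

Besides the shell and the picture viewer there is one more tool, called as name([rows], argument=value, ...), one row to a line, values as JSON. carry_out: Moves the arm, as the interface text tells. Its arguments: {"type":"object","properties":{"series":{"type":"array","items":{"type":"array","items":{"type":"number","minimum":-1,"maximum":1}}},"fingers":{"type":"number"}},"required":["series"]}

```bash
mkdir -p pics; ls; cat > h.py <<'E'
import numpy as np, cv2
from cell import env
def snap(cam,fn=None):
    im=env.read_camera(cam)
    if fn: cv2.imwrite('pics/'+fn,im[:,:,::-1])
    return im
def ray(cam,u,v):
    c=env.calibration(cam);K=np.array(c['K']);T=np.array(c['pose'])
    d=T[:3,:3]@np.linalg.solve(K,[u,v,1.]);return T[:3,3],d
def atz(cam,u,v,z):
    o,d=ray(cam,u,v);return o+d*(z-o[2])/d[2]
def proj(cam,P):
    c=env.calibration(cam);K=np.array(c['K']);T=np.linalg.inv(np.array(c['pose']))
    p=K@(T[:3,:3]@np.array(P,float)+T[:3,3]);return p[:2]/p[2]
E
python3 - <<'E'
from h import *
np.set_printoptions(precision=1,suppress=True)
for c in('top','side'):
    snap(c,c+'0.png');print(c,np.array(env.calibration(c)['pose']),np.array(env.calibration(c)['K']))
    for l in ['press','blank','blank_end','stop_face','lever_pivot','lever_grip','handle_pivot','handle_knob']:
        r=env.look_for(c,l)
        print(l,[(round(q['conf'],2),round(q['position'][1]*560,1),round(q['position'][0]*420,1)) for q in r[:3]])
print(env.state())
E
```

```text
pics
top [[  -0.    -1.     0.2  188.4]
 [  -1.     0.     0.     4.8]
 [  -0.    -0.2   -1.  1619. ]
 [   0.     0.     0.     1. ]] [[442.4   0.  277.6]
 [  0.  442.4 214.5]
 [  0.    0.    1. ]]
press [(0.72, 247.2, 176.0), (0.6, 287.8, 190.8)]
blank [(0.64, 305.5, 262.6), (0.58, 272.1, 196.7)]
blank_end [(0.73, 310.4, 261.8), (0.68, 274.2, 194.0)]
stop_face [(0.72, 226.6, 195.4)]
lever_pivot [(0.6, 223.0, 193.5)]
lever_grip [(0.58, 224.4, 194.3)]
handle_pivot [(0.76, 311.5, 196.8)]
handle_knob [(0.69, 311.8, 193.6)]
side [[  -1.    -0.     0.1  413.8]
 [  -0.1    0.7   -0.7 1018.9]
 [  -0.    -0.7   -0.7 1182.8]
 [   0.     0.     0.     1. ]] [[512.4   0.  277.5]
 [  0.  512.4 211.5]
 [  0.    0.    1. ]]
press [(0.75, 238.9, 223.2)]
blank [(0.88, 336.1, 231.5), (0.87, 249.5, 239.0), (0.85, 347.6, 182.0)]
blank_end [(0.92, 355.6, 181.9), (0.65, 334.7, 229.9), (0.59, 253.5, 239.7)]
stop_face [(0.91, 241.1, 287.0), (0.36, 227.5, 156.6)]
lever_pivot [(0.55, 242.7, 273.8)]
lever_grip []
handle_pivot [(0.61, 280.5, 152.9)]
handle_knob [(0.76, 276.0, 155.1)]
{'t': 0.9, 'joints': array([-1.4,  0.5,  1.6,  0. ,  1.1, -0.1]), 'qvel': array([-0., -0.,  0., -0., -0.,  0.]), 'tau': array([ -0. , -61.2, -25.8,   0.1,   0. ,  -0. ]), 'eef_pos': array([ 166.6, -602.4,  214.7]), 'tcp_rot': array([3.1, 0. , 0.3]), 'ft_force': array([0.2, 0.2, 0.2]), 'moment': array([ 0.,  0., -0.]), 'grip_force': 0.0, 'opening': 0.9992919630389975}
```

View pics/top0.png

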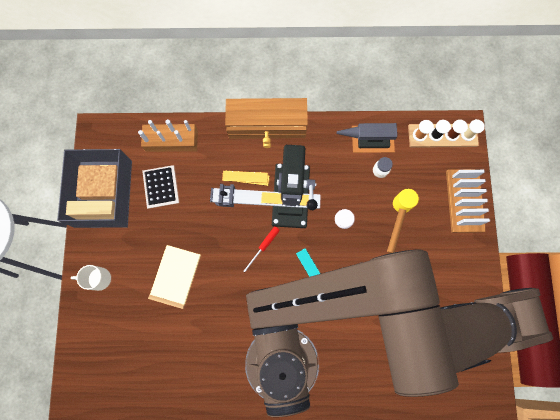

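View pics/side0.png

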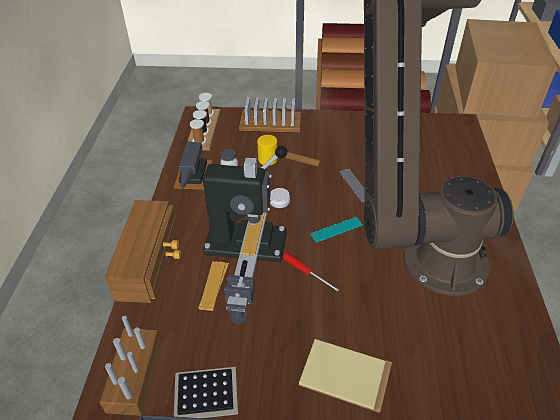

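The top view shows the press near (290,190), with the work rest running left to the stop at (222,196), the knob at (312,204) and the robot upper arm well clear. In the side view the stop is at (238,290), the blank's end near (246,250) and the knob at (281,152). I'll crop in for detail.

```bash
python3 - <<'E'
import cv2
t=cv2.imread('pics/top0.png')[140:235,200:330];s=cv2.imread('pics/side0.png')[135:325,190:300]
cv2.imwrite('pics/tc.png',cv2.resize(t,None,fx=6,fy=6,interpolation=cv2.INTER_CUBIC))
cv2.imwrite('pics/sc.png',cv2.resize(s[85:190],None,fx=5.5,fy=5.5,interpolation=cv2.INTER_CUBIC))
E
```

```text
(no output)
```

View pics/tc.png

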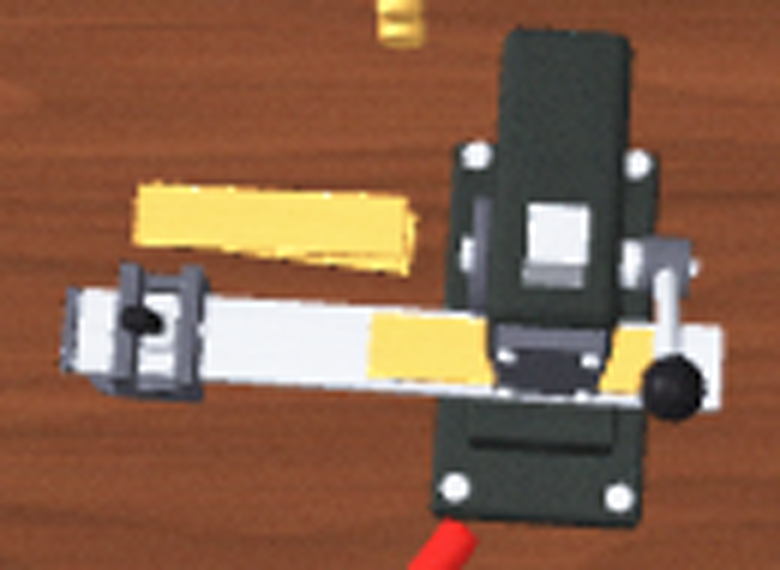

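View pics/sc.png

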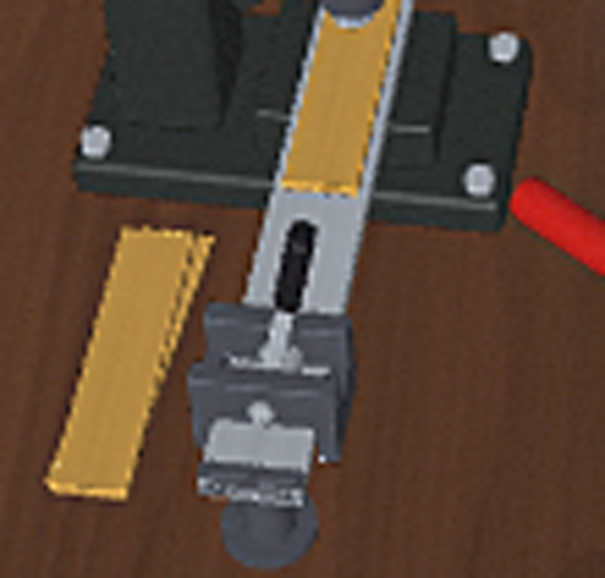

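```bash
cat > fit.py <<'E'
from h import *
from scipy.optimize import least_squares
T=lambda x,y:(200+(x+.5)/6-.5,140+(y+.5)/6-.5)
S=lambda x,y:(190+(x+.5)/5.5-.5,220+(y+.5)/5.5-.5)
# params: X,Y,yaw, blank_end y, stop y, top-cam offset(2), side offset(2)
obs=[('top',T(722,327),lambda p:(25,-105,72)),('top',T(718,409),lambda p:(-25,-105,72)),
('top',T(557,236),lambda p:(0,0,330)),('top',T(674,387),lambda p:(-74.4,-62,320)),
('top',T(507,30),lambda p:(130,45,285)),('top',T(630,35),lambda p:(130,-35,285)),
('top',T(370,346),lambda p:(0,p[3],78)),
('top',T(205,267),lambda p:(36,p[4]-25,102)),('top',T(199,391),lambda p:(-36,p[4]-25,102)),
('top',T(141,320),lambda p:(0,p[4],192)),
('side',S(282,184),lambda p:(20,p[3],78)),('side',S(358,185),lambda p:(-20,p[3],78)),
('side',S(210,308),lambda p:(36,p[4]-25,102)),('side',S(350,318),lambda p:(-36,p[4]-25,102)),
('side',S(298,270),lambda p:(0,p[4],166)),('side',(281,152),lambda p:(-74.4,-62,320))]
def w(p,l):
    c,s=np.cos(p[2]),np.sin(p[2]);return np.array([p[0]+c*l[0]-s*l[1],p[1]+s*l[0]+c*l[1],l[2]])
def res(p): return np.concatenate([proj(c,w(p,f(p)))-uv for c,uv,f in obs]+[np.zeros(1)])
if __name__=='__main__':
    r=least_squares(res,[600,0,0,85,200],loss='soft_l1')
    p=r.x;print(p.round(3),np.degrees(p[2]));np.save('p.npy',p)
    print(res(p)[:-1].reshape(-1,2).round(1))
    for n,l in dict(end=(0,p[3],75),face=(0,p[4]-25,75),grip=(0,p[4],170),piv=(0,p[4],85),knob=(-74.4,-62,320),hp=(22,-62,205)).items():print(n,w(p,l).round(1))
E
python3 fit.py
```

```text
[ 5.71829e+02 -3.83320e+01 -6.10000e-02  1.07441e+02  2.33027e+02] -3.4833997786984594
[[-0.1  0.1]
 [ 0.1 -0.1]
 [ 0.1 -0. ]
 [-0.1  0.5]
 [-4.1 -1.5]
 [ 0.4 -1.1]
 [-0.7  0.2]
 [-1.   0.5]
 [-1.6 -0.5]
 [-1.4 -5.8]
 [ 0.7 -0.8]
 [ 0.7  0.3]
 [ 0.6 -1.6]
 [ 1.6 -0.8]
 [-5.6 -1.4]
 [ 0.3 -1.4]]
end [578.4  68.9  75. ]
face [584.5 169.3  75. ]
grip [586.  194.3 170. ]
piv [586.  194.3  85. ]
knob [493.8 -95.7 320. ]
hp [ 590.  -101.6  205. ]
```

carry_out([
  [0.38,0.435,0.615,0],
  [0.38,0.435,0.615,0],
  [0.38,0.435,0.615,0],
  [0.38,0.435,0.615,0],
  [0.38,0.435,0.615,0],
], fingers=1)

```text
t: 1.4
eef_pos: [262.2, -492.6, 369.8]
tcp_rot: [3.141, -0.0, 0.27]
ft_force: [0.1, 0.1, 0.1]
opening: 0.634
grip_force: 0.0
```

carry_out([
  [0.38,0.435,0.615,0],
  [0.38,0.435,0.615,0],
  [0.4,0.84,0,0.9],
  [0.4,0.84,0,0.9],
  [0.4,0.84,0,0.9],
])

```text
t: 1.9
eef_pos: [360.0, -322.5, 430.1]
tcp_rot: [3.141, -0.0, 0.556]
ft_force: [0.5, 0.3, 0.0]
opening: 0.219
grip_force: 0.0
```

carry_out([
  [0.4,0.84,0,0.9],
  [0.4,0.84,0,0.9],
  [0.4,0.84,0,0.9],
  [0.4,0.84,0,0.9],
  [0.4,0.84,0,0.9],
])

```text
t: 2.4
eef_pos: [459.9, -112.2, 430.2]
tcp_rot: [3.141, -0.0, 1.028]
ft_force: [0.9, -1.4, -0.2]
opening: 0.004
grip_force: 0.0
```

carry_out([
  [0.4,0.84,0,0.9],
  [0.4,0.84,0,0.9],
  [0.4,0.84,0,0.9],
  [0.4,0.84,0,0.9],
  [0.4,0.84,0,0.9],
])

```text
t: 2.9
eef_pos: [560.0, 97.8, 430.1]
tcp_rot: [3.141, 0.0, 1.499]
ft_force: [1.5, -2.2, 0.3]
opening: 0.004
grip_force: 0.0
```

carry_out([
  [0.1,0.55,-0.57,0],
  [0.1,0.55,-0.57,0],
  [0.1,0.55,-0.57,0],
  [0,0,0,0],
  [0,0,0,0],
])

```text
t: 3.4
eef_pos: [574.6, 178.5, 344.4]
tcp_rot: [-3.141, 0.0, 1.496]
ft_force: [0.6, -0.7, -0.1]
opening: 0.002
grip_force: 0.0
```

carry_out([
  [0.14,0.63,-0.2,0.1],
  [0.14,0.6,-0.2,0.05],
  [0,0,-0.9,0],
  [0,0,-0.9,0],
  [0,0,-0.9,0],
])

```text
t: 3.9
eef_pos: [589.4, 239.0, 190.0]
tcp_rot: [3.138, -0.001, 1.51]
ft_force: [1.3, -0.5, 0.2]
opening: 0.007
grip_force: 0.0
```

carry_out([
  [0,0,-0.8,0],
  [0,0,-0.5,0],
  [0,0,0,0],
  [0,0,0,0],
  [0,0,0,0],
])

```text
t: 4.4
eef_pos: [589.9, 239.7, 127.0]
tcp_rot: [3.138, -0.001, 1.51]
ft_force: [0.1, 0.0, -0.9]
opening: 0.003
grip_force: 0.0
```

```bash
python3 - <<'E'
from h import *
s=env.state();print(s['eef_pos'],s['tcp_rot'],s['ft_force'])
t=snap('top');sd=snap('side')
a=cv2.resize(t[165:225,200:260,::-1],(400,400),interpolation=cv2.INTER_CUBIC)
b=cv2.resize(sd[220:330,205:285,::-1],(400,550),interpolation=cv2.INTER_CUBIC)
o=np.zeros((550,800,3),np.uint8);o[:400,:400]=a;o[:,400:]=b
cv2.imwrite('pics/a1.png',o)
for c in('top','side'):print(proj(c,s['eef_pos']))
E
```

```text
[589.87833725 239.71058086 126.96517972] [ 3.13793420e+00 -1.25574882e-03  1.51021008e+00] [ 0.07002373  0.02561856 -0.85705018]
[211.04535097 191.16593816]
[235.47506354 290.81671981]
```

View pics/a1.png

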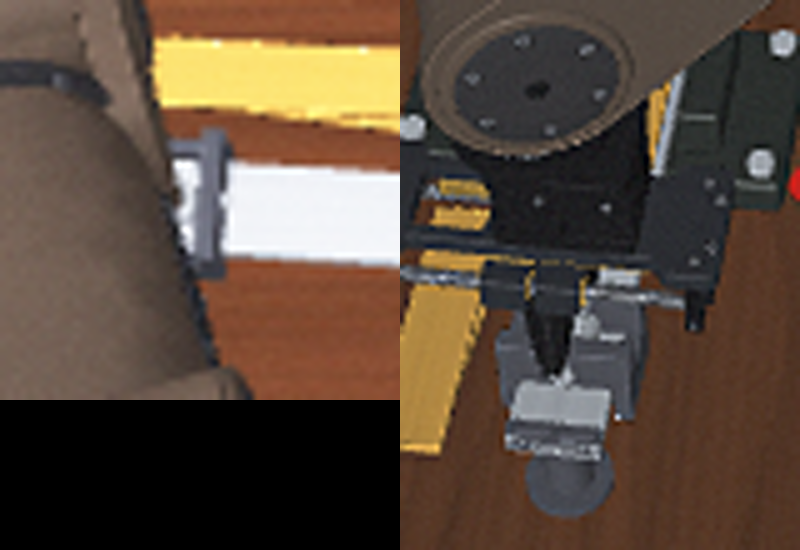

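The left half (top view) shows the stop's blank-side cheek edge unoccluded at about u=234. The right half (side view) shows the fingertips at about (237,295), just outside the stop. I'll lower and begin pushing.

carry_out([
  [0,0,-0.4,0],
  [0,0,-0.38,0],
  [0,0,0,0],
  [0,-0.1,0,0],
  [0,-0.1,0,0],
])

```text
t: 5.0
eef_pos: [589.0, 229.9, 86.7]
tcp_rot: [3.14, -0.001, 1.511]
ft_force: [-1.0, 1.5, -0.9]
opening: 0.008
grip_force: 1.2
```

carry_out([
  [-0.01,-0.2,0,0],
  [-0.01,-0.2,0,0],
  [-0.01,-0.2,0,0],
  [-0.01,-0.2,0,0],
  [-0.01,-0.2,0,0],
])

```text
t: 5.5
eef_pos: [586.1, 178.8, 85.6]
tcp_rot: [3.141, -0.0, 1.51]
ft_force: [-0.9, 2.6, 1.6]
opening: 0.007
grip_force: 1.3
```

```bash
cat > gap.py <<'E'
from h import *
import sys
s=env.state();print(s['t'],s['eef_pos'].round(1),s['ft_force'].round(1))
t=snap('top').astype(int)
# along rest centreline rows, print profile
p=np.load('p.npy')
from fit import w
for lx in(-14,-7,7,14):
    ys=np.arange(90,235,1.);uv=np.array([proj('top',w(p,(lx,y,78))) for y in ys]).astype(np.float32)
    im=cv2.remap(t.astype(np.float32),uv[:,0][None],uv[:,1][None],cv2.INTER_LINEAR)[0]
    yel=im[:,0]-im[:,2]; lum=im.sum(1)/3
    # blank end: yel half crossing; stop edge: lum half crossing beyond
    i=next(k for k in range(5,140) if yel[k]<60)
    b=ys[i-1]+(yel[i-1]-60)/(yel[i-1]-yel[i])
    mx=lum[i+2:].max()
    j=next((k for k in range(i+3,145) if lum[k]<(mx+75)/2),None)
    f=ys[j-1]+(lum[j-1]-(mx+75)/2)/(lum[j-1]-lum[j]) if j else None
    print(lx,round(b,1),f and round(f,1),round(mx))
E
python3 gap.py
```

```text
5.5 [586.1 178.8  85.6] [-0.9  2.6  1.6]
-14 106.0 147.6 247
-7 106.0 147.3 246
7 105.4 148.3 246
14 105.6 147.9 245
```

carry_out([
  [-0.01,-0.1,0.02,0],
  [-0.01,-0.1,0.02,0],
  [0,-0.1,0,0],
  [0,-0.1,0,0],
  [0,0,0,0],
])

```text
t: 6.05
eef_pos: [585.2, 159.2, 87.5]
tcp_rot: [3.141, 0.0, 1.511]
ft_force: [0.0, 0.6, 0.0]
opening: 0.003
grip_force: 0.0
```

```bash
python3 gap.py
```

```text
6.05 [585.2 159.2  87.5] [0.  0.6 0. ]
-14 106.1 126.9 246
-7 105.9 127.3 246
7 105.3 128.2 246
14 105.7 126.5 244
```

carry_out([
  [0,-0.06,0,0],
  [0,-0.06,0,0],
  [-0.01,-0.06,0,0],
  [0,-0.06,0,0],
  [0,-0.04,0,0],
])

```text
t: 6.6
eef_pos: [584.5, 145.6, 87.4]
tcp_rot: [-3.141, 0.0, 1.511]
ft_force: [-0.2, 2.6, 1.9]
opening: 0.005
grip_force: 1.1
```

```bash
python3 gap.py; python3 - <<'E'
from h import *
t=snap('top');s=snap('side')
a=cv2.resize(t[175:215,230:290,::-1],(780,520),interpolation=cv2.INTER_CUBIC)
cv2.imwrite('pics/a2.png',a)
E
```

```text
6.6 [584.5 145.6  87.4] [-0.2  2.6  1.9]
-14 106.0 113.9 246
-7 105.9 114.2 244
7 105.5 115.6 235
14 105.6 113.0 241
```

View pics/a2.png

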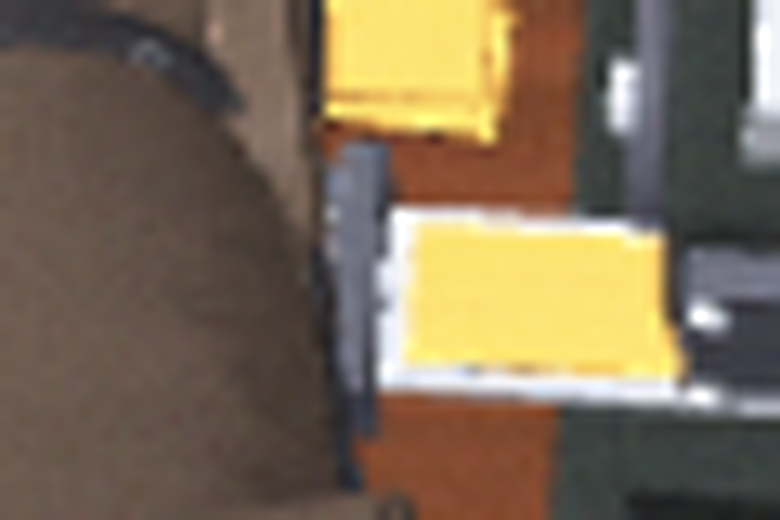

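The stop edge is at crop x≈385 and the blank end at about 405, so a gap of roughly 6 to 7 mm remains. I'll close it slowly.

carry_out([
  [0,-0.02,0,0],
  [0,-0.02,0,0],
  [0,-0.02,0,0],
  [0,-0.02,0,0],
  [0,0,0,0],
])

```text
t: 7.25
eef_pos: [584.6, 141.7, 87.4]
tcp_rot: [3.142, 0.0, 1.511]
ft_force: [-0.9, 1.2, 0.8]
opening: 0.004
grip_force: 0.6
```

```bash
python3 gap.py
```

```text
7.25 [584.6 141.7  87.4] [-0.9  1.2  0.8]
-14 106.1 110.8 203
-7 106.2 111.3 212
7 105.6 112.1 210
14 106.0 110.7 152
```

```bash
cat > gap2.py <<'E'
from h import *
from fit import w
p=np.load('p.npy');s=env.state();print(s['t'],s['eef_pos'].round(1),s['ft_force'].round(1))
t=snap('top').astype(np.float32)
ys=np.arange(85,130,.5);out=[];br=[]
for lx in np.arange(-15,16,2.):
    uv=np.array([proj('top',w(p,(lx,y,77))) for y in ys]).astype(np.float32)
    im=cv2.remap(t,uv[:,0][None],uv[:,1][None],cv2.INTER_LINEAR)[0];out.append(im)
    br.append((np.clip((im[:,0]-im[:,2]),0,None)).sum()*.5)
m=np.mean(out,0)
print('blue',m[::4,2].round().astype(int));print('red',m[::4,0].round().astype(int))
y0=m[:16,2].mean();d0=m[:,2][int((118-85)*2):int((122-85)*2)].mean()
b=m[:,2]; seg=(ys>98)&(ys<118)
print('strip mm ~',np.sum(np.clip(b[seg]-max(y0,d0),0,None))*.5/(245-max(y0,d0)),'yellow extent',85+np.mean(br)/np.mean((m[:16,0]-m[:16,2])))
E
python3 gap2.py
```

```text
7.3 [584.6 141.7  87.4] [-0.7  1.4  0.3]
blue [117 117 117 117 117 117 117 117 120 131 157 184 191 152 119 124 125 121
 109  85  74  63  55]
red [252 252 252 252 252 253 252 252 252 252 249 230 188 139 105 108 109 106
  96  78  73  67  65]
strip mm ~ 3.8785324 yellow extent 106.30363
```

carry_out([
  [0,-0.02,0,0],
  [0,-0.02,0,0],
  [0,-0.01,0,0],
  [0,0,0,0],
  [0,0,0,0],
])

```text
t: 7.85
eef_pos: [584.6, 139.2, 87.4]
tcp_rot: [3.141, 0.0, 1.511]
ft_force: [-0.3, 1.2, 0.4]
opening: 0.007
grip_force: 0.5
```

```bash
python3 gap2.py
```

```text
7.85 [584.6 139.2  87.4] [-0.3  1.2  0.4]
blue [117 118 117 117 117 117 117 118 122 131 154 144 105 110 127 127 119  92
  72  59  52  56  56]
red [252 252 252 252 252 252 252 252 252 250 236 179 101  96 111 111 105  84
  70  60  59  70  73]
strip mm ~ 1.669104 yellow extent 106.27897
```

carry_out([
  [0,-0.01,0,0],
  [0,-0.01,0,0],
  [0,0,0,0],
  [0,0,0,0],
  [0,0,0,0],
])

```text
t: 8.4
eef_pos: [584.6, 138.4, 87.4]
tcp_rot: [3.141, -0.0, 1.511]
ft_force: [-0.7, 3.2, 1.4]
opening: 0.002
grip_force: 1.5
```

```bash
python3 gap2.py
```

```text
8.4 [584.6 138.4  87.4] [-0.7  3.2  1.4]
blue [117 118 117 117 117 117 117 117 122 128 137 131 115 120 126 122 113  86
  67  59  54  54  54]
red [252 253 253 252 252 252 252 252 250 245 225 172 111 105 110 107 100  77
  64  62  62  69  72]
strip mm ~ 1.0459601 yellow extent 106.513565
```

carry_out([
  [0,-0.01,0,0],
  [0,0,0,0],
  [0,0,0,0],
  [0,0,0,0],
  [0,0,0,0],
])

```text
t: 8.95
eef_pos: [584.6, 137.9, 87.4]
tcp_rot: [3.141, -0.0, 1.511]
ft_force: [-0.7, 4.3, 1.0]
opening: 0.001
grip_force: 2.4
```

```bash
python3 gap2.py
```

```text
8.95 [584.6 137.9  87.4] [-0.7  4.3  1. ]
blue [117 118 118 118 117 117 117 117 123 128 133 130 120 122 124 116 106  80
  58  56  55  54  53]
red [253 252 252 253 253 252 252 252 250 242 212 159 112 107 109 103  95  73
  59  62  65  70  72]
strip mm ~ 0.92192364 yellow extent 106.23992
```

Contact: the force has risen to 4 N, the strip has stopped shrinking and the blank edge hasn't moved. Next I'll back off and go behind the lever grip.

carry_out([
  [0,0.2,0,0],
  [0,0.3,0,0],
  [0,0,0.9,0],
  [0,0,0.9,0],
  [0,0,0.9,0],
])

```text
t: 9.5
eef_pos: [584.3, 163.8, 223.9]
tcp_rot: [-3.141, 0.0, 1.512]
ft_force: [1.6, -0.3, 0.1]
opening: 0.005
grip_force: 0.0
```

carry_out([
  [0.7,0,0,0],
  [0,-0.75,0,0],
  [0,-0.7,0,0],
  [0,0,0,0],
  [0,0,0,0],
])

```text
t: 10.0
eef_pos: [619.7, 90.6, 222.4]
tcp_rot: [3.142, 0.0, 1.51]
ft_force: [-0.3, -0.4, 0.5]
opening: 0.006
grip_force: 0.0
```

carry_out([
  [0,0,-0.6,0],
  [0,0,-0.6,0],
  [0,0,0,0],
  [0,0,0,0],
  [0,0,0,0],
])

```text
t: 10.5
eef_pos: [620.3, 91.1, 164.0]
tcp_rot: [3.139, -0.0, 1.511]
ft_force: [0.5, 0.5, -0.7]
opening: 0.004
grip_force: 0.0
```

```bash
python3 gap2.py; python3 - <<'E'
from h import *
from fit import w
p=np.load('p.npy')
t=snap('top');s=snap('side')
a=cv2.resize(t[160:220,215:275,::-1],(400,400),interpolation=cv2.INTER_CUBIC)
b=cv2.resize(s[190:300,205:285,::-1],(400,550),interpolation=cv2.INTER_CUBIC)
o=np.zeros((550,800,3),np.uint8);o[:400,:400]=a;o[:,400:]=b
cv2.imwrite('pics/a3.png',o)
for a in(0,.1,.2,.3):
  for r in(55,107):
    u=proj('side',w(p,(-r*np.sin(a),131,85+r*np.cos(a))));print(a,r,400+5*(u[0]-205),5*(u[1]-190))
E
```

```text
10.5 [620.3  91.1 164. ] [ 0.5  0.5 -0.7]
blue [59 60 61 62 63 64 66 67 68 69 70 71 72 73 73 75 76 76 77 77 77 78 79]
red [ 79  81  83  85  86  87  89  90  91  92  94  96  98  99 100 102 103 103
 104 105 105 105 107]
strip mm ~ 0.0 yellow extent 136.47218
0 55 603.9397466329258 272.3164608523453
0 107 598.4710713151702 206.928497144293
0.1 55 613.8728412225079 273.55593900628776
0.1 107 618.3140745337334 209.37025313957093
0.2 55 623.7627476754415 275.45621893605914
0.2 107 638.0733363532352 213.16846779440155
0.3 55 633.5024448069171 277.9967125496867
0.3 107 657.5186879873092 218.27879589869355
```

View pics/a3.png

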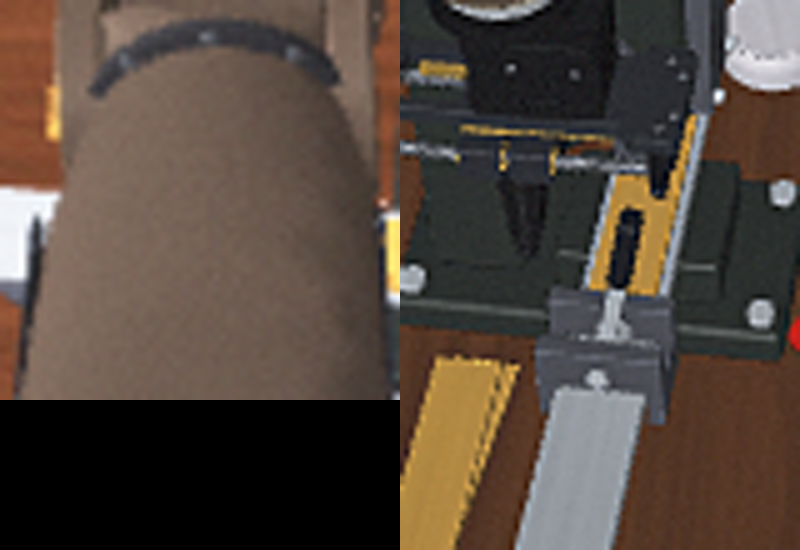

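The lever grip is seen at (625,250) in the crop, tilted about 0.17 rad, with the fingertips behind it at (530,255). Now I'll sweep it over.

carry_out([
  [-0.3,0.018,0,0],
  [-0.2,0.012,0,0],
  [-0.2,0.012,-0.03,0],
  [-0.2,0.012,-0.03,0],
  [-0.2,0.012,-0.03,0],
])

```text
t: 11.15
eef_pos: [564.1, 93.7, 158.0]
tcp_rot: [3.141, -0.0, 1.511]
ft_force: [0.9, -0.1, -0.1]
opening: 0.0
grip_force: 0.5
```

carry_out([
  [-0.184,0.01,-0.03,0],
  [-0.135,0.008,-0.085,0],
  [-0.135,0.008,-0.085,0],
  [-0.135,0.008,-0.085,0],
  [0,0,0,0],
])

```text
t: 11.65
eef_pos: [534.1, 95.4, 142.9]
tcp_rot: [-3.14, 0.0, 1.511]
ft_force: [-0.1, 0.0, 0.4]
opening: 0.003
grip_force: 0.0
```

```bash
cat > v.py <<'E'
import sys
from h import *
print(env.state()['eef_pos'],env.state()['ft_force'])
t=snap('top');s=snap('side')
a=cv2.resize(t[160:220,215:275,::-1],(400,400),interpolation=cv2.INTER_CUBIC)
b=cv2.resize(s[190:300,205:285,::-1],(400,550),interpolation=cv2.INTER_CUBIC)
o=np.zeros((550,800,3),np.uint8);o[:400,:400]=a;o[:,400:]=b
cv2.imwrite('pics/'+sys.argv[1],o)
E
python3 v.py a4.png
```

```text
[534.07504281  95.37970516 142.94853632] [-0.0658987   0.02531123  0.42845338]
```

View pics/a4.png

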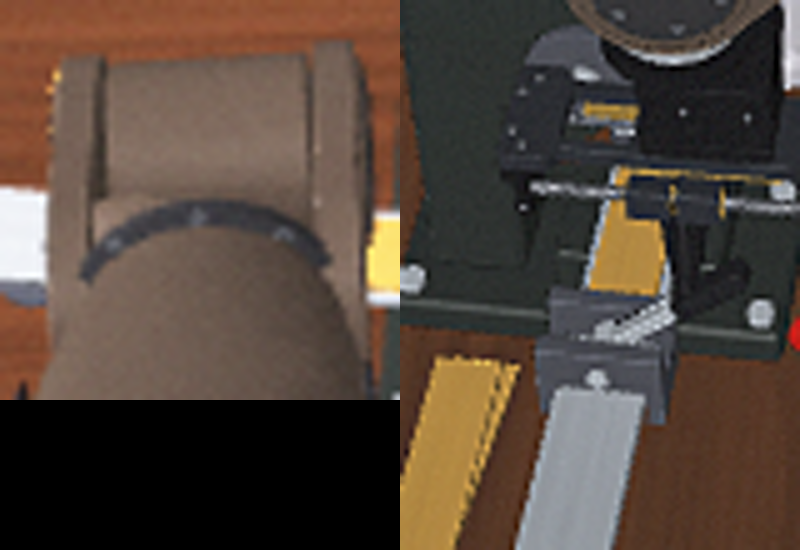

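The lever is over to about 0.9 rad with the finger on its upper side at (690,300), and the stop hasn't moved. I'll press on down.

carry_out([
  [-0.13,0.008,-0.13,0],
  [-0.13,0.008,-0.13,0],
  [-0.13,0.008,-0.13,0],
  [-0.13,0.008,-0.13,0],
  [-0.06,0.003,-0.16,0],
])

```text
t: 12.25
eef_pos: [505.8, 97.1, 109.4]
tcp_rot: [3.141, -0.0, 1.511]
ft_force: [4.1, 0.6, 3.9]
opening: 0.004
grip_force: 2.4
```

carry_out([
  [0,0,-0.1,0],
  [0,0,-0.1,0],
  [0,0,-0.05,0],
  [0,0,-0.03,0],
  [0,0,0,0],
])

```text
t: 12.75
eef_pos: [504.8, 97.2, 97.0]
tcp_rot: [-3.139, 0.0, 1.511]
ft_force: [-11.4, -0.4, 32.0]
opening: 0.007
grip_force: 15.5
```

carry_out([
  [0,0,0.3,0],
  [0,0,0.9,0],
  [0,0,0.9,0],
  [0,0,0.9,0],
  [0,0,0.9,0],
])

```text
t: 13.25
eef_pos: [505.5, 97.1, 292.0]
tcp_rot: [-3.14, 0.0, 1.511]
ft_force: [0.9, -1.0, 0.1]
opening: 0.002
grip_force: 0.0
```

carry_out([
  [-0.9,0,0.3,-0.9],
  [-0.7,0,0.6,-0.9],
  [0,0,0.4,-0.9],
  [0,0,0,-0.9],
  [0,0,0,-0.9],
])

```text
t: 13.75
eef_pos: [425.8, 97.1, 355.9]
tcp_rot: [3.141, -0.0, 1.036]
ft_force: [1.4, 0.9, -1.0]
opening: 0.004
grip_force: 0.0
```

```bash
python3 v.py a5.png; python3 gap2.py; python3 - <<'E'
from h import *
from fit import w
p=np.load('p.npy')
for a in(1.2,1.35,1.5):
  for r in(55,107):
    u=proj('side',w(p,(-r*np.sin(a),131,85+r*np.cos(a))));print(a,r,400+5*(u[0]-205),5*(u[1]-190))
E
```

```text
[425.82614301  97.09694917 355.85528387] [ 1.40084633  0.88654977 -0.9537223 ]
13.85 [425.9  97.1 355.3] [0.1 0.4 0.3]
blue [49 57 63 68 79 91 93 93 92 91 91 91 92 92 92 92 88 75 70 68 73 89 95]
red [ 54  72  83  91 108 125 127 126 126 125 125 125 126 126 126 126 119 102
  95  92  99 120 128]
strip mm ~ 2.0914855 yellow extent 156.83833
1.2 55 698.6732152163233 322.99658179282505
1.2 107 785.308356268709 308.55614686938327
1.35 55 703.3741888072357 332.68663241706946
1.35 107 793.9092263282322 327.6888906166704
1.5 55 705.9171584842691 342.4202122469765
1.5 107 798.1917023842192 346.7685757306984
```

View pics/a5.png

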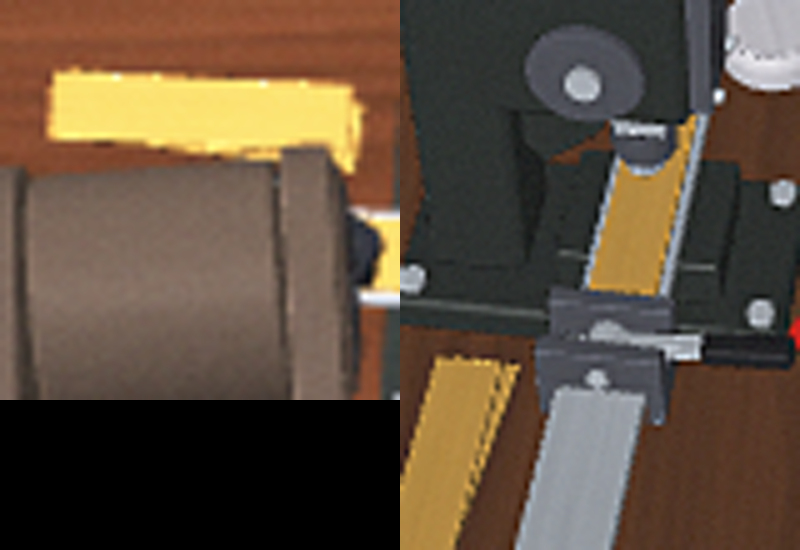

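The lever now lies flat at (740,348) in the crop, which matches 1.5 rad. The blank's end meets the stop face at (630,292) and the ram is still up. Next is the handle.

carry_out([
  [0.13,-0.38,0.1,-1],
  [0.13,-0.38,0.1,-1],
  [0.13,-0.38,0.1,-1],
  [0.13,-0.38,0.1,-1],
  [0.13,-0.38,0.1,-1],
])

```text
t: 14.4
eef_pos: [458.8, 1.3, 380.3]
tcp_rot: [-3.141, 0.001, 0.515]
ft_force: [-0.2, -0.2, 0.2]
opening: 0.003
grip_force: 0.0
```

carry_out([
  [0.13,-0.39,0.1,-1],
  [0.13,-0.39,0.1,-1],
  [0.13,-0.39,0.1,-1],
  [0.13,-0.39,0.1,-1],
  [0.13,-0.39,0.1,-1],
])

```text
t: 14.9
eef_pos: [491.3, -96.3, 405.3]
tcp_rot: [-3.141, 0.001, -0.009]
ft_force: [1.1, -0.4, 0.4]
opening: 0.011
grip_force: 0.0
```

carry_out([
  [0,0,-0.3,-0.45],
  [0,0,-0.3,0],
  [0,0,0,0],
  [0,0,0,0],
  [0,0,0,0],
])

```text
t: 15.4
eef_pos: [491.4, -95.4, 376.3]
tcp_rot: [3.141, -0.001, -0.054]
ft_force: [-0.1, 0.4, -0.8]
opening: 0.003
grip_force: 0.0
```

```bash
python3 - <<'E'
from h import *
s=env.state();print(s['eef_pos'],s['tcp_rot'])
im=snap('side')
cv2.imwrite('pics/a6.png',cv2.resize(im[100:200,220:340,::-1],(720,600),interpolation=cv2.INTER_CUBIC))
u=proj('side',s['eef_pos']);k=proj('side',(493.8,-95.7,320));print((u-[220,100])*6,(k-[220,100])*6)
E
```

```text
[491.39853715 -95.3605869  376.27093063] [ 3.14133436e+00 -6.84920916e-04 -5.36239282e-02]
[371.92832249 203.27648328] [367.52014965 303.85629762]
```

View pics/a6.png

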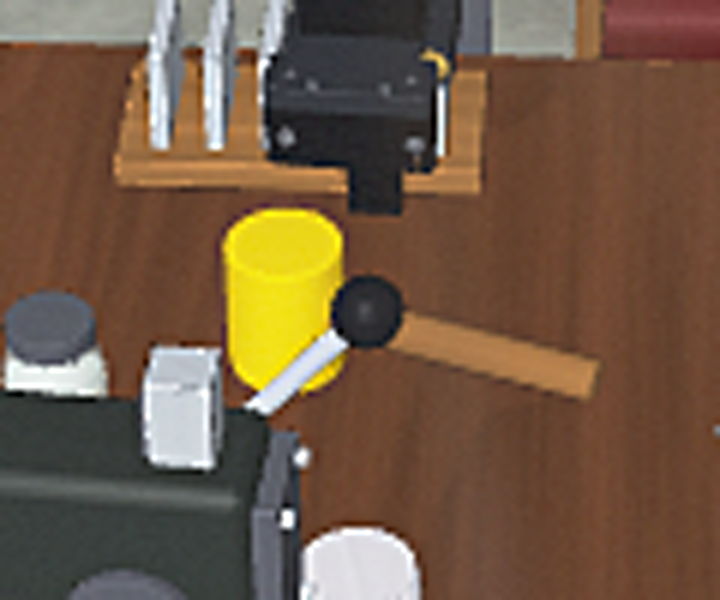

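Fingertips sit at (376,213), right above the ball at (368,312). I'll press along its arc.

carry_out([
  [0,0,-0.55,0],
  [-0.04,0,-0.2,0],
  [-0.17,0.01,-0.2,0],
  [-0.17,0.01,-0.2,0],
  [-0.15,0.01,-0.21,0],
])

```text
t: 15.95
eef_pos: [462.5, -93.7, 309.7]
tcp_rot: [3.141, 0.002, -0.054]
ft_force: [-17.1, 0.6, 22.5]
opening: 0.0
grip_force: 11.1
```

carry_out([
  [-0.15,0.01,-0.21,0],
  [-0.11,0.006,-0.24,0],
  [-0.11,0.006,-0.24,0],
  [-0.07,0.004,-0.25,0],
  [-0.07,0.004,-0.25,0],
])

```text
t: 16.45
eef_pos: [438.3, -92.4, 248.9]
tcp_rot: [3.141, 0.001, -0.054]
ft_force: [-7.2, 0.1, 10.3]
opening: 0.006
grip_force: 4.9
```

carry_out([
  [-0.02,0.002,-0.26,0],
  [-0.02,0.002,-0.26,0],
  [0.02,-0.002,-0.22,0],
  [0.02,-0.002,-0.18,0],
  [0,0,0,0],
])

```text
t: 16.95
eef_pos: [438.6, -92.4, 202.0]
tcp_rot: [-3.142, 0.002, -0.054]
ft_force: [-5.3, -0.4, 6.8]
opening: 0.005
grip_force: 3.6
```

carry_out([
  [0,0,-0.08,0],
  [0,0,-0.06,0],
  [0,0,-0.04,0],
  [0,0,0,0],
  [0,0,0,0],
])

```text
t: 17.45
eef_pos: [439.0, -92.5, 195.1]
tcp_rot: [3.141, -0.001, -0.054]
ft_force: [-8.7, 1.1, 22.6]
opening: 0.006
grip_force: 11.2
```

carry_out([
  [0,0,-0.03,0],
  [0,0,-0.03,0],
  [0,0,0,0],
  [0,0,0,0],
  [0,0,0,0],
])

```text
t: 17.95
eef_pos: [439.2, -92.5, 194.4]
tcp_rot: [3.14, -0.003, -0.054]
ft_force: [-18.7, 3.9, 56.5]
opening: 0.004
grip_force: 27.9
```

That's a hard stop. I'll ease back up along the arc.

carry_out([
  [0,0,0.15,0],
  [-0.02,0,0.22,0],
  [0,0,0.25,0],
  [0.02,-0.002,0.26,0],
  [0.03,-0.002,0.26,0],
])

```text
t: 18.45
eef_pos: [441.7, -92.9, 248.9]
tcp_rot: [3.141, -0.003, -0.054]
ft_force: [2.5, -0.2, 3.3]
opening: 0.004
grip_force: 1.6
```

carry_out([
  [0.06,-0.004,0.25,0],
  [0.07,-0.004,0.25,0],
  [0.1,-0.006,0.25,0],
  [0.1,-0.006,0.25,0],
  [0.13,-0.008,0.25,0],
])

```text
t: 18.95
eef_pos: [464.1, -94.1, 311.1]
tcp_rot: [3.141, -0.001, -0.054]
ft_force: [-0.3, -0.7, 1.9]
opening: 0.003
grip_force: 0.5
```

carry_out([
  [0.14,-0.008,0.22,0],
  [0.14,-0.008,0.22,0],
  [0.15,-0.008,0.22,0],
  [0.15,-0.008,0.25,0],
  [0,0,0.4,0],
])

```text
t: 19.45
eef_pos: [493.0, -95.5, 375.4]
tcp_rot: [-3.141, 0.001, -0.054]
ft_force: [-0.4, -0.6, 0.2]
opening: 0.002
grip_force: 0.0
```

carry_out([
  [0,0,0.8,0],
  [-0.6,-0.3,0.5,0],
  [-0.8,-0.5,0,0],
  [0,-0.8,0,0],
  [0,-0.8,0,0],
])

```text
t: 19.95
eef_pos: [421.6, -216.3, 441.8]
tcp_rot: [3.14, -0.002, -0.054]
ft_force: [0.5, 0.4, 0.4]
opening: 0.006
grip_force: 0.0
```

carry_out([
  [0,-0.8,0,0],
  [0,-0.8,0,0],
  [0,0,0,0],
  [0,0,0,0],
  [0,0,0,0],
])

```text
t: 20.45
eef_pos: [422.6, -294.8, 440.6]
tcp_rot: [3.141, -0.0, -0.054]
ft_force: [0.1, -0.1, 0.8]
opening: 0.006
grip_force: 0.0
```

```bash
python3 gap2.py; python3 - <<'E'
from h import *
t=snap('top');s=snap('side')
a=cv2.resize(t[140:235,200:330,::-1],(400,292),interpolation=cv2.INTER_CUBIC)
b=cv2.resize(s[135:325,190:320,::-1],(400,585),interpolation=cv2.INTER_CUBIC)
o=np.zeros((585,800,3),np.uint8);o[:292,:400]=a;o[:,400:]=b
cv2.imwrite('pics/a7.png',o)
E
```

```text
20.45 [ 422.6 -294.8  440.6] [ 0.1 -0.1  0.8]
blue [116 116 116 117 116 117 118 118 125 131 129 124 119 123 128 132 142 171
 202 225 232 233 240]
red [252 252 252 252 252 252 252 252 249 240 206 153 110 107 112 115 125 154
 187 214 222 222 231]
strip mm ~ 0.0 yellow extent 105.21378
```

View pics/a7.png

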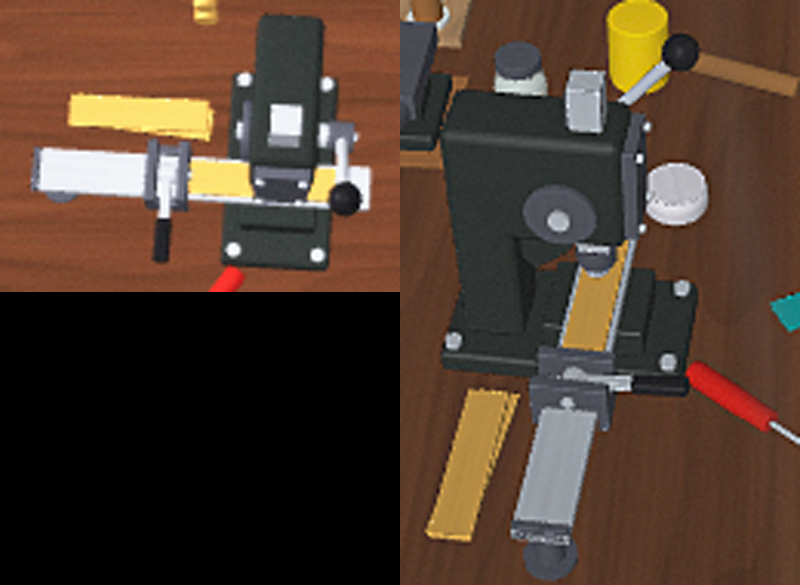

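The picture shows the handle back up, with its ball at (680,50). The lever lies flat at (640,383), the stop meets the blank at (585,350), and the bystanders are undisturbed, so I'm handing in.

```bash
python3 -c "
from cell import env
print(env.job_done())"
```

```text
the job is handed in; nothing more can be done
None
```

The job is handed in after about 20 s of the 64 s allowed, with no verdict shown: the stop meets the blank (shifted at most about 0.5 mm), its lever is flat over and locked, the handle went to its lower stop and came back up, and the things in view around the press look undisturbed.

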